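Load a cartridge tray into the drying cabinet

ROBOT

A 7-joint arm with a two-finger parallel gripper is mounted at the origin on the work surface. World frame = base frame: x ahead of the robot, y to its left, z up, the work surface at z = 0. Lengths are in m, angles in rad, forces in N, time in s.
With the tool pointing down it reaches from about 0.4 to 0.85 m from the base axis. Payload 4.4 kg.
Tool frame: the origin (TCP) lies at the very end of the fingers, on their centre line; the grasp point (between the pads) lies 19 mm behind it (manip.grip_depth is the distance from the TCP to the grasp point, in m); x points along the fingers, z is the direction in which the jaws open and shut, and the axes are right-handed (so a half turn about x gives the same grasp; the last joint's range is limited). The gripper opens to 94 mm and grips with 3 to 60 N. Pads are 16 mm wide; open, the fingers measure 119 mm over their backs; the gripper's body (75 mm by 177 mm) begins 78 mm behind the grasp point.
Start: joints at [1.098, 0.628, 0.038, 1.517, -0.027, 0.996, -0.02], TCP at [0.257, -0.597, 0.205] pointing down, gripper open.
Joint ranges: [-3.06, 3.06], [-0.37, 2.12], [-1.25, 1.32], [0.18, 2.47], [-1.1, 4.24], [0.23, 1.98], [-2.94, 2.94]. Speed limits (rad/s): [2.57, 2.57, 3.14, 3.14, 3.14, 3.14, 3.14].

INTERFACE

Orientations are given as a unit quaternion [x, y, z, w].
In Python, from workcell import sensors, viewer, workorder, models, manip gives the robot as it stands. The module is installed in compiled form; this text tells all that it offers.
- The arm moves only by the tool carry_out, never from a script. Its argument "steps" is a list of rows, each an object with "dp": the shift along the tool's x, y, z in m, a list of three; "turn": the turn, a rotation vector about the tool's x, y, z in degrees, a list of three; "hand": the opening in per cent of the stroke, from 0 (shut) to 100 (fully open). A call has 1 to 10 rows; each row is the pose to reach, as a shift and turn from the pose commanded when the call began, along the tool's axes at that moment; what a row does not reach only later rows make up. A row lasts 1/12 s, in which the tool goes at most 41.7 mm and 7.16 degrees, less where a joint would pass 70% of its speed; a pose out of reach is approached as far as the arm can. A call with a gripper value outside its range is refused whole. The fingers move at their own pace and stop on an object; "squeeze" is the grip in N (left out, the last holds). Time passes only in rows, so rows that repeat a pose let the fingers close. It gives the time, the measured TCP pose, the force and the opening at its end, in the units of the state.
- sensors.observe(): the state, without advancing time (a new reading comes with each control period).
- viewer.snapshot(name): name is "scene" or "top" or "wrist"; returns a dict with "frame" (480x640x3 uint8, blue, green, red), "fx", "fy", "cx", "cy" (pixels), "camera_from_world" (4x4, takes a point from world to camera coordinates); the wrist camera has in their place "T_tool_cam" (4x4, takes a point from camera to tool coordinates, whose origin is the TCP and whose axes are the tool frame's). Camera axes: x right, y up, looking along -z (the intrinsics and any distortion apply to the point x, -y, -z); pixel columns grow to the right and rows downward; lengths in m; the calibration is good to about 2 mm. A picture is of the moment at which its call begins: read the wrist's pose just before it. There is no depth.
- workorder.sign_off(): hands the job in, once; it reports no verdict.
Trained networks look in a picture, given as the dict that the camera call returned (one of the last four; its "shot" number tells which), for a name from the list of things; names that differ only in an ending like _2 or _b are one class to them, and where a whole thing is asked for, a point or a joint stands for the part that bears it (a point fixed in the world has none). Each returns a list of dicts, best first, with "p" (0 to 1); they miss things now and then, are a little off and sometimes report something else, mostly with a low value. They report only what shows in the picture. A call takes as long as a camera call. They do not tell look-alikes from the thing itself.
- models.boxes_of(picture, thing): "position" ([x, y, z] in m, in world coordinates, good to about 4 mm: the middle of the surface that is visible of it).
- models.outline_of(picture, thing): "mask" (480x640 bool, what is visible of it).
- models.tip_of(picture, thing): "position" ([x, y, z] in m, in world coordinates, good to about 4 mm: a listed point, or the origin of a listed thing).
The state is a dict: "time_s": time; "joint_positions": joint angles; "joint_velocities": joint speeds; "tau": joint torques, N m; "ee_pos": TCP position; "tcp_rot": TCP orientation; "ft_force": force on the tool from outside, world axes, zero at the start; "ft_torque": the same for the moment, N m; "gripper_width": finger opening in m.
Only numpy, scipy, OpenCV 4.12 (cv2) and the standard library are available. Lean on these libraries where they do the work, as an engineer would, in place of code of your own. Each camera call takes 0.05 s, during which the arm holds its last target.

TASK

Put the tray with the two respirator cartridges into the small drying cabinet: carry it level by its bridge handle, set it down square on the cabinet's loading ledge, nose towards the opening, and let go. Then take it by the fin at its rear end, slide it gently all the way in until you feel it come hard up against the stop at the back (never ram it), and let go. Keep both cartridges in their places in the tray and leave the other things on the bench alone.

Things in the scene. Friction and masses are not known exactly. Their poses are not given: they have to be found in the camera images.
- tray: Loose open tray of grey plastic, 190 long (x) by 100 wide (y), walls 22 high, carrying two cartridges, 0.55 kg together. Origin: centre of its underside. +x is its nose (goes in first), -x its rear end with the fin. z up.
- tray_bridge (a point): Middle of the tray's bridge handle: a flat bar across the tray (along its y) at mid length, 10 thick along tray x, 12 high, this point 56 above the tray's underside. Axes as the tray. Cartridge tops reach 32 above the tray's underside: keep fingertips above 35. Grip with the fingers closing along tray x.
- tray_fin (a point): Grip point on the fin: an upright plate 8 thick (along tray y) standing off the middle of the rear wall, from 95 to 137 behind the tray's origin and from 18 to 62 above its underside. This point is 119 behind the tray's origin, 56 above its underside. Axes as the tray. Grip it with the fingers closing along tray y.
- cart_a: White round respirator cartridge, 76 across, 28 high, in the nose half of the tray. Origin: centre of its underside.
- cart_b: The same, in the rear half of the tray.
- cabinet: White low drying cabinet, fixed. Origin: on the bench below the middle of its opening; +x points into it. Its flat grey loading ledge, 30 high, 140 wide, spans x -170 to 0 and goes on level as the floor inside. Opening 106 wide, z 30 to 105; walls and roof x 0 to 215, roof top z 117. The loaded tray fits in, gripper fingers do not.
- cabinet_mouth (a point): Middle of the opening's lower edge, on the ledge level (30 above the bench). Axes as the cabinet. Two flared guides 18 high on the ledge in front of it, 43 long, narrow from about 119 to 106 apart.
- plunger (a joint): Sprung plunger of the rear stop deep inside the cabinet: 0 free, 0.006 m pressed right in, where the hard stop meets the tray. Takes under 1 N. The hard stop is set anywhere from 166 to 184 behind the opening; with the tray home its rear wall stays 6 to 24 outside the opening and the fin stays out.
- jar: Bystander: white jar with yellow cap, 60 across, 85 high. Origin: centre of its underside.
- tape: Bystander: roll of brown tape lying flat, 90 across, 45 high. Origin: centre of its underside.
- mask: Bystander: black half-mask with two white filter caps, 70 by 165, about 60 high. Origin: centre of its underside.
Mind the look-alikes: they are no part of the job. Leave any orange look-alike of the cart_a alone.

How it is judged:
By the outcome, as a careful person would: the job done as asked, in the order asked, and still so for the second after the job is handed in, with the robot touching nothing.
It also fails if it takes over 64 s, if anything falls off the work surface, if the arm or the gripper's body presses on something with over 40 N, if the wrist force passes 120 N, or if a joint passes its speed limit or range.

## Working session

There is one attempt and no reset: what is moved stays moved. The work goes in short steps, Python scripts to look and compute and a tool call to move; the robot and the scene stay as the last step left them, time stands still between calls to the robot, and variables do not carry over. Pictures are saved under pics/ and viewed, and the job is handed in when it is done.

Besides the shell and the picture viewer there is one more tool, called by a JSON object that holds its "fn" and its "kwargs". carry_out: Moves the arm, as the interface text tells. Its arguments: {"type":"object","properties":{"steps":{"type":"array","items":{"type":"object","properties":{"dp":{"type":"array","items":{"type":"number"}},"turn":{"type":"array","items":{"type":"number"}},"hand":{"type":"number"}}}},"squeeze":{"type":"number"}},"required":["steps"]}

```bash
mkdir -p pics; python3 - <<'E'
from workcell import sensors, viewer, models, manip
import cv2
s=sensors.observe(); print({k:s[k] for k in s})
print(manip.grip_depth)
for n in ("scene","top"):
    p=viewer.snapshot(n); cv2.imwrite(f"pics/{n}0.png",p["frame"])
    print(n,p["fx"],p["fy"],p["cx"],p["cy"],p["camera_from_world"],[k for k in p])
    for t in ("tray","tray_bridge","tray_fin","cart_a","cabinet","cabinet_mouth"):
        print(t,[(r["p"],r["position"]) for r in models.tip_of(p,t)][:4])
E
```

```text
{'time_s': 0.0, 'joint_positions': array([ 1.09819666,  0.62932212,  0.03843101,  1.51835053, -0.02699691,
        0.99631409, -0.02001361]), 'joint_velocities': array([ 1.47963816e-03,  9.32308788e-04,  1.33632087e-03,  2.06458678e-04,
       -1.01919772e-03,  4.86540938e-04, -5.55045679e-05]), 'tau': array([-6.25311095e-04, -5.49717236e+01,  1.14302952e+00, -1.86628979e+01,
       -5.22235874e-02,  2.36294145e-02,  1.52527596e-04]), 'ee_pos': array([ 0.25695456, -0.59632828,  0.20457509]), 'tcp_rot': array([ 0.38905215,  0.59125003, -0.38833433,  0.59013412]), 'ft_force': array([-0.33674045,  0.40444143,  0.0227716 ]), 'ft_torque': array([-0.04676448, -0.01336747,  0.02304035]), 'gripper_width': 0.09412765013970013}
0.0188
scene 441.0250541588951 441.0250541588951 322.8228628239792 237.7185291896529 [[-0.22371232  0.97461574  0.00877303  0.13611414]
 [-0.80144336 -0.18906996  0.56739853  0.41541138]
 [ 0.55465426  0.11990295  0.82339659 -1.37202286]
 [ 0.          0.          0.          1.        ]] ['frame', 'fx', 'fy', 'cx', 'cy', 'camera_from_world', 'shot']
tray [(0.63, [0.486
[... 423 characters left out ...]
7744631083316 240.05441084056065 [[-0.00627181 -0.99995483 -0.00714228  0.02101563]
 [ 0.99262636 -0.00709015  0.12100677 -0.57997066]
 [-0.12105194 -0.00633069  0.99262599 -1.13919563]
 [ 0.          0.          0.          1.        ]] ['frame', 'fx', 'fy', 'cx', 'cy', 'camera_from_world', 'shot']
tray [(0.86, [0.484, 0.3207, 0.0011]), (0.23, [0.5136, -0.113, 0.0293])]
tray_bridge [(0.78, [0.4898, 0.3187, 0.053])]
tray_fin [(0.91, [0.3722, 0.3643, 0.0555])]
cart_a [(0.9, [0.5331, 0.3006, 0.0021]), (0.87, [0.4451, 0.3394, 0.0037]), (0.72, [0.669, 0.3642, 0.0004]), (0.63, [0.2911, -0.3582, -0.0013])]
cabinet [(0.72, [0.5134, -0.1132, 0.0012])]
cabinet_mouth [(0.86, [0.5162, -0.112, 0.0304])]
```

View pics/scene0.png

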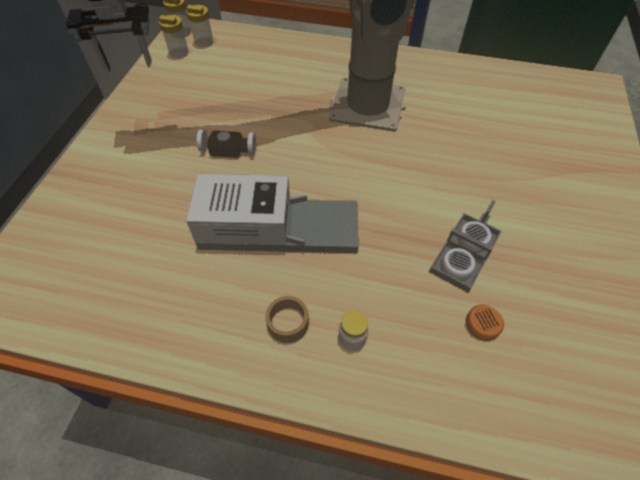

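View pics/top0.png

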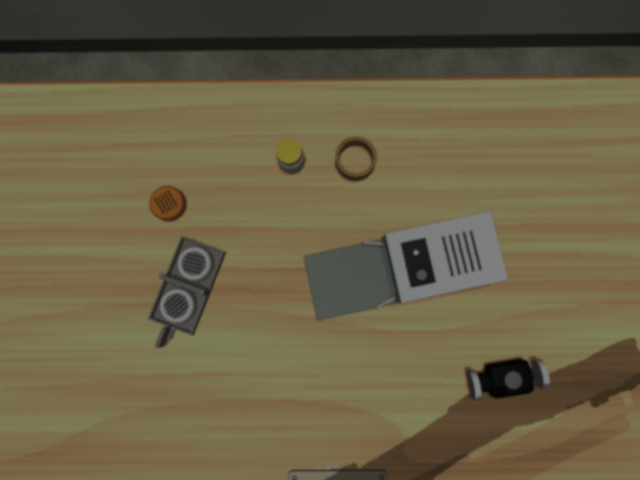

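The bench shows the tray at top (187,285) / scene (465,252), with the cabinet at top (405,265) and its ledge at top (350,280). The mask is at top (512,377).

Things that could be taken for a cartridge:
- White cartridges in the tray, top (195,263) and (177,305). These are the ones I want.
- Orange disc, top (167,203), a look-alike to leave alone.
- Mask's white caps, top (475,383) and (541,373), not part of the job.

Next is a close crop of the tray and ledge.

```bash
cat > h.py <<'E'
import numpy as np, cv2
from scipy.spatial.transform import Rotation as R
from workcell import sensors, viewer, models, manip
def ray(p,u,v,z,s=None):
    if "camera_from_world" in p: M=np.linalg.inv(np.array(p["camera_from_world"]))
    else:
        T=np.eye(4);T[:3,:3]=R.from_quat(s["tcp_rot"]).as_matrix();T[:3,3]=s["ee_pos"];M=T@np.array(p["T_tool_cam"])
    d=M[:3,:3]@np.array([(u-p["cx"])/p["fx"],-(v-p["cy"])/p["fy"],-1]);o=M[:3,3]
    return o+d*(z-o[2])/d[2]
def proj(p,X,s=None):
    if "camera_from_world" in p: C=np.array(p["camera_from_world"])
    else:
        T=np.eye(4);T[:3,:3]=R.from_quat(s["tcp_rot"]).as_matrix();T[:3,3]=s["ee_pos"];C=np.linalg.inv(T@np.array(p["T_tool_cam"]))
    c=C[:3,:3]@np.array(X)+C[:3,3]
    return p["cx"]+p["fx"]*c[0]/-c[2], p["cy"]-p["fy"]*c[1]/-c[2]
def down(jaw):  # tool x down, z along jaw yaw (deg), choose nearest to current
    q=R.from_quat(sensors.observe()["tcp_rot"]); best=None
    for a in (jaw,jaw+180):
        z=np.array([np.cos(np.radians(a)),np.sin(np.radians(a)),0]);x=np.array([0,0,-1.]);y=np.cross(z,x)
        r=R.from_matrix(np.c_[x,y,z]); 
        if best is None or (q.inv()*r).magnitude()<(q.inv()*best).magnitude(): best=r
    return best
def delta(pos,rot):
    s=sensors.observe();q=R.from_quat(s["tcp_rot"])
    print("t",s["time_s"],"tcp",s["ee_pos"].round(4),"dp mm",(q.inv().apply(np.array(pos)-s["ee_pos"])*1000).round(1),"turn",np.degrees((q.inv()*rot).as_rotvec()).round(2))
def st():
    s=sensors.observe();m=R.from_quat(s["tcp_rot"]).as_matrix()
    print(s["time_s"],s["ee_pos"].round(4),"x",m[:,0].round(4),"jawyaw",np.degrees(np.arctan2(m[1,2],m[0,2])).round(2),"F",s["ft_force"].round(2),"w",round(s["gripper_width"],4));return s
E
python3 - <<'E'
from h import *
p=viewer.snapshot("top");f=p["frame"]
a=cv2.resize(f[195:345,290:520],None,fx=3.4,fy=3.4,interpolation=cv2.INTER_CUBIC);cv2.imwrite("pics/cab.png",a)
a=cv2.resize(f[180:355,130:240],None,fx=3.4,fy=3.4,interpolation=cv2.INTER_CUBIC);cv2.imwrite("pics/tray.png",a)
for t in("tray","cabinet"):
    for r in models.outline_of(p,t)[:1]:
        m=r["mask"].astype(np.uint8);print(t,r["p"],m.sum(),cv2.minAreaRect(cv2.findNonZero(m)))
        cv2.imwrite(f"pics/m_{t}.png",m*255)
st()
E
```

```text
tray 0.63 2665 ((180.5665283203125, 295.3700866699219), (54.06864547729492, 113.97296142578125), 20.772254943847656)
cabinet 0.56 13366 ((404.3755187988281, 265.95086669921875), (71.5643310546875, 194.89306640625), 77.85572052001953)
0.85 [ 0.2572 -0.597   0.2055] x [ 1.e-04 -0.e+00 -1.e+00] jawyaw -66.7 F [-0.39  0.09  0.33] w 0.0942
```

View pics/cab.png

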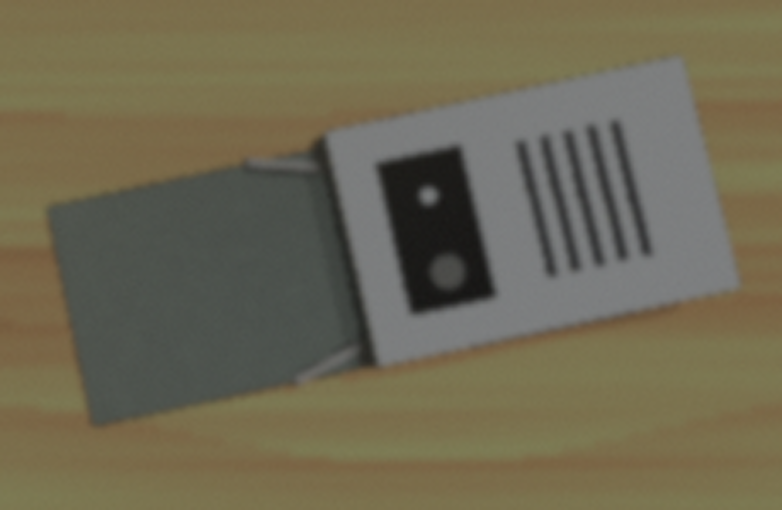

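View pics/tray.png

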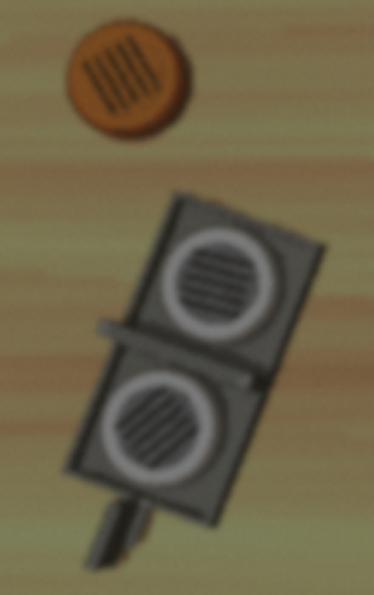

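The crops show the fin at tray.png (115,535) on the rear, the two white cartridges at (218,283) and (158,428), and the orange disc separate at (128,78). The ledge's free corners are at cab.png (48,207) and (97,425). I'll fit both poses from these corners.

```bash
python3 - <<'E'
from h import *
from scipy.optimize import least_squares
p=viewer.snapshot("top")
def fit(crop0,pix,mod,x0):
    P=np.array(pix)/3.4+np.array(crop0)-0.35
    def f(q):
        c,s=np.cos(q[2]),np.sin(q[2]);o=[]
        for m,u in zip(mod,P):
            X=[q[0]+c*m[0]-s*m[1],q[1]+s*m[0]+c*m[1],m[2]];o+=list(np.array(proj(p,X))-u)
        return o
    r=least_squares(f,x0);print(r.x[:2].round(4),np.degrees(r.x[2]).round(2),"res px",r.fun.round(2))
W=.07
fit((290,195),[(48,207),(97,425)],[(-.17,.07,.03),(-.17,-.07,.03)],[.515,-.113,-1.4])
for w in(.058,.065,.07):
  fit((290,195),[(48,207),(97,425),(328,135),(378,367),(683,55),(738,290)],[(-.17,.07,.03),(-.17,-.07,.03),(0,w,.117),(0,-w,.117),(.215,w,.117),(.215,-w,.117)],[.515,-.113,-1.4])
fit((130,180),[(178,195),(327,247),(216,525),(67,468)],[(.095,.05,.022),(.095,-.05,.022),(-.095,-.05,.022),(-.095,.05,.022)],[.487,.319,-.4])
delta([.487,.319,.28],down(-22))
E
```

```text
[ 0.5171 -0.1146] -77.46 res px [-0.07 -0.31  0.07  0.3 ]
[ 0.5139 -0.1134] -78.31 res px [-0.41 -0.05 -1.24  0.79  0.5   5.   -1.02 -5.54  1.89  5.98  0.2  -5.93]
[ 0.514  -0.1134] -78.32 res px [-0.42 -0.11 -1.25  0.73 -0.29  1.5  -0.23 -2.07  1.02  2.52  1.07 -2.49]
[ 0.5141 -0.1134] -78.32 res px [-0.43 -0.16 -1.26  0.68 -0.86 -1.    0.33  0.4   0.39  0.05  1.7  -0.04]
[0.4878 0.3145] -20.68 res px [ 0.77 -1.72  0.01 -1.03 -0.45  1.26 -0.32  1.39]
t 0.9 tcp [ 0.2572 -0.597   0.2055] dp mm [ -74.5  573.4 -750.3] turn [-44.7   0.   -0. ]
```

{"fn": "carry_out", "kwargs": {"steps": [{"dp":[-0.02,0.03,-0.02],"turn":[-3,0,0],"hand":100},{"dp":[-0.04,0.06,-0.04],"turn":[-6,0,0],"hand":100},{"dp":[-0.06,0.09,-0.06],"turn":[-10,0,0],"hand":100},{"dp":[-0.075,0.12,-0.08],"turn":[-14,0,0],"hand":100},{"dp":[-0.075,0.155,-0.105],"turn":[-18,0,0],"hand":100},{"dp":[-0.075,0.185,-0.13],"turn":[-22,0,0],"hand":100},{"dp":[-0.075,0.22,-0.155],"turn":[-26,0,0],"hand":100},{"dp":[-0.075,0.25,-0.18],"turn":[-30,0,0],"hand":100},{"dp":[-0.075,0.28,-0.205],"turn":[-34,0,0],"hand":100},{"dp":[-0.075,0.31,-0.23],"turn":[-38,0,0],"hand":100}]}}

```text
time_s: 1.73
ee_pos: [0.4515, -0.2613, 0.2808]
tcp_rot: [0.174, 0.685, -0.174, 0.686]
ft_force: [0.5, 0.2, 0.4]
gripper_width: 0.094
```

```bash
python3 - <<'E'
from h import *
st();print(sensors.observe()["joint_positions"].round(2))
delta([.52,0.03,.28],down(-22))
delta([.487,.317,.28],down(-22))
E
```

```text
1.7333 [ 0.4515 -0.2613  0.2808] x [ 6.e-04 -4.e-04 -1.e+00] jawyaw -28.5 F [0.54 0.2  0.4 ] w 0.094
[ 0.61  0.36 -0.19  1.77  0.08  1.02 -0.11]
t 1.7333 tcp [ 0.4515 -0.2613  0.2808] dp mm [  0.7 288.7 -78.8] turn [-6.5   0.04  0.01]
t 1.7333 tcp [ 0.4515 -0.2613  0.2808] dp mm [   0.6  525.1 -244.7] turn [-6.5   0.04  0.01]
```

{"fn": "carry_out", "kwargs": {"steps": [{"dp":[0,0.035,-0.01],"turn":[-1,0,0],"hand":100},{"dp":[0,0.07,-0.02],"turn":[-2,0,0],"hand":100},{"dp":[0,0.11,-0.03],"turn":[-3,0,0],"hand":100},{"dp":[0,0.15,-0.04],"turn":[-4,0,0],"hand":100},{"dp":[0,0.19,-0.05],"turn":[-5,0,0],"hand":100},{"dp":[0,0.23,-0.06],"turn":[-6,0,0],"hand":100},{"dp":[0,0.265,-0.072],"turn":[-6.5,0,0],"hand":100},{"dp":[0,0.3,-0.09],"turn":[-6.5,0,0],"hand":100},{"dp":[0,0.33,-0.11],"turn":[-6.5,0,0],"hand":100},{"dp":[0,0.36,-0.13],"turn":[-6.5,0,0],"hand":100}]}}

```text
time_s: 2.57
ee_pos: [0.5096, 0.1171, 0.2806]
tcp_rot: [0.136, 0.694, -0.136, 0.694]
ft_force: [1.2, 0.1, -0.8]
gripper_width: 0.0941
```

```bash
python3 - <<'E'
from h import *
st()
delta([.487,.317,.24],down(-22))
E
```

```text
2.5667 [0.5096 0.1171 0.2806] x [ 4.e-04  1.e-04 -1.e+00] jawyaw -22.18 F [ 1.24  0.12 -0.85] w 0.0941
t 2.5667 tcp [0.5096 0.1171 0.2806] dp mm [ 40.6 176.6 -96.4] turn [-0.18  0.02 -0.01]
```

{"fn": "carry_out", "kwargs": {"steps": [{"dp":[0.005,0.033,-0.018],"hand":100},{"dp":[0.015,0.066,-0.036],"hand":100},{"dp":[0.025,0.1,-0.055],"hand":100},{"dp":[0.035,0.13,-0.072],"hand":100},{"dp":[0.04,0.155,-0.085],"hand":100},{"dp":[0.04,0.17,-0.093],"hand":100},{"dp":[0.04,0.176,-0.096],"hand":100},{"dp":[0.04,0.176,-0.096],"hand":100},{"dp":[0.04,0.176,-0.096],"hand":100}]}}

```text
schema error: expected keys dp, turn, hand
```

```bash
python3 - <<'E'
from h import *
s=st()
p=viewer.snapshot("wrist");cv2.imwrite("pics/w1.png",p["frame"]);print(p["fx"],p["T_tool_cam"])
for t in ("tray","tray_bridge","tray_fin","cart_a"):
    print(t,[(r["p"],r["position"]) for r in models.tip_of(p,t)][:4])
E
```

```text
2.5667 [0.5096 0.1171 0.2806] x [ 4.e-04  1.e-04 -1.e+00] jawyaw -22.18 F [ 1.24  0.12 -0.85] w 0.0941
354.08331351385596 [[ 8.01599771e-04  2.35115094e-01 -9.71967206e-01 -1.79102308e-01]
 [-3.47255393e-04  9.71967525e-01  2.35114885e-01  6.84113287e-02]
 [ 9.99999618e-01  1.49052816e-04  8.60773930e-04  1.33814352e-04]
 [ 0.00000000e+00  0.00000000e+00  0.00000000e+00  1.00000000e+00]]
tray [(0.82, [0.4856, 0.318, -0.0004])]
tray_bridge [(0.7, [0.4934, 0.3235, 0.0567])]
tray_fin [(0.66, [0.3822, 0.3613, 0.0575])]
cart_a [(0.96, [0.4423, 0.3336, 0.0052]), (0.6, [0.7606, 0.0892, -0.0027])]
```

View pics/w1.png

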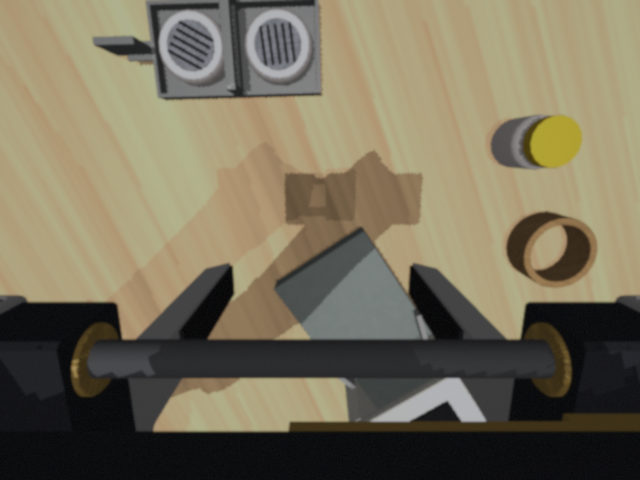

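The wrist view shows the tray at the top (240,45), its fin at (122,45), and its edges nearly along the image axes. The call was refused because the rows lacked "turn", so I'm resending it complete, stopping slightly short so the wrist view takes in the whole tray.

{"fn": "carry_out", "kwargs": {"steps": [{"dp":[0.005,0.03,-0.018],"turn":[0,0,0],"hand":100},{"dp":[0.015,0.055,-0.036],"turn":[0,0,0],"hand":100},{"dp":[0.025,0.085,-0.055],"turn":[0,0,0],"hand":100},{"dp":[0.035,0.11,-0.072],"turn":[0,0,0],"hand":100},{"dp":[0.04,0.125,-0.085],"turn":[0,0,0],"hand":100},{"dp":[0.04,0.135,-0.093],"turn":[0,0,0],"hand":100},{"dp":[0.04,0.135,-0.096],"turn":[0,0,0],"hand":100},{"dp":[0.04,0.135,-0.096],"turn":[0,0,0],"hand":100}]}}

```text
time_s: 3.48
ee_pos: [0.4722, 0.2752, 0.2408]
tcp_rot: [0.136, 0.694, -0.137, 0.694]
ft_force: [0.4, 0.6, 0.4]
gripper_width: 0.0939
```

```bash
python3 - <<'E'
from h import *
s=st()
p=viewer.snapshot("wrist");cv2.imwrite("pics/w2.png",p["frame"])
for t in ("tray","tray_bridge","tray_fin","cart_a"):
    print(t,[(r["p"],r["position"]) for r in models.tip_of(p,t)][:4])
E
```

```text
3.4833 [0.4722 0.2752 0.2408] x [ 4.e-04 -8.e-04 -1.e+00] jawyaw -22.26 F [0.37 0.57 0.4 ] w 0.0939
tray [(0.86, [0.4856, 0.3171, -0.002])]
tray_bridge [(0.68, [0.4943, 0.3242, 0.0555])]
tray_fin [(0.59, [0.3781, 0.362, 0.0591])]
cart_a [(0.78, [0.6653, 0.3685, -0.0005]), (0.64, [0.5376, 0.3026, 0.0006])]
```

View pics/w2.png

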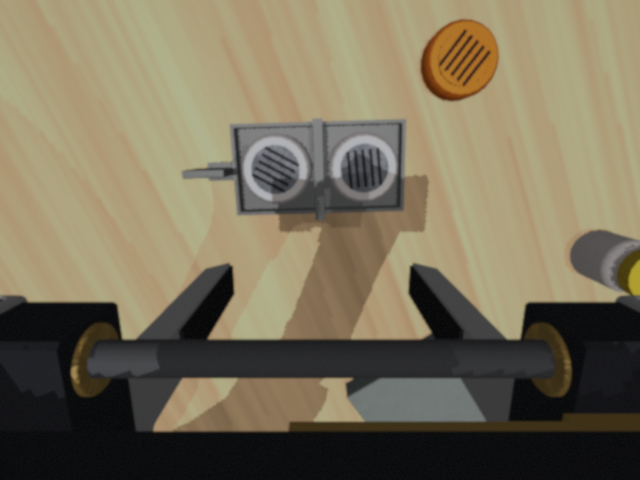

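```bash
python3 - <<'E'
from h import *
from scipy.optimize import least_squares
s=sensors.observe();p=viewer.snapshot("wrist")
f=p["frame"];cv2.imwrite("pics/w2c.png",cv2.resize(f[100:235,170:420],None,fx=3.2,fy=3.2,interpolation=cv2.INTER_CUBIC))
P=[(233,125),(405,120),(404,210),(238,214)];M=[(-.095,.05,.022),(.095,.05,.022),(.095,-.05,.022),(-.095,-.05,.022)]
def f(q):
    c,n=np.cos(q[2]),np.sin(q[2]);o=[]
    for m,u in zip(M,P): o+=list(np.array(proj(p,[q[0]+c*m[0]-n*m[1],q[1]+n*m[0]+c*m[1],m[2]],s))-u)
    return o
r=least_squares(f,[.487,.318,-.4]);print(r.x[:2],np.degrees(r.x[2]),r.fun.round(1))
b=ray(p,319,118,.062,s),ray(p,320,220,.062,s);print("bridge ends",b,(b[0]+b[1])/2,np.linalg.norm(b[0]-b[1]))
print("fin tail",ray(p,183,174,.06,s))
E
```

```text
[0.48991307 0.31897757] -20.919195733496014 [-2.7 -1.2  2.3 -0.9  0.5  1.3 -0.2  1.4]
bridge ends (array([0.50834579, 0.36574176, 0.062     ]), array([0.47109469, 0.27287829, 0.062     ])) [0.48972024 0.31931003 0.062     ] 0.10005632736160092
fin tail [0.3616833  0.36836589 0.06      ]
```

View pics/w2c.png

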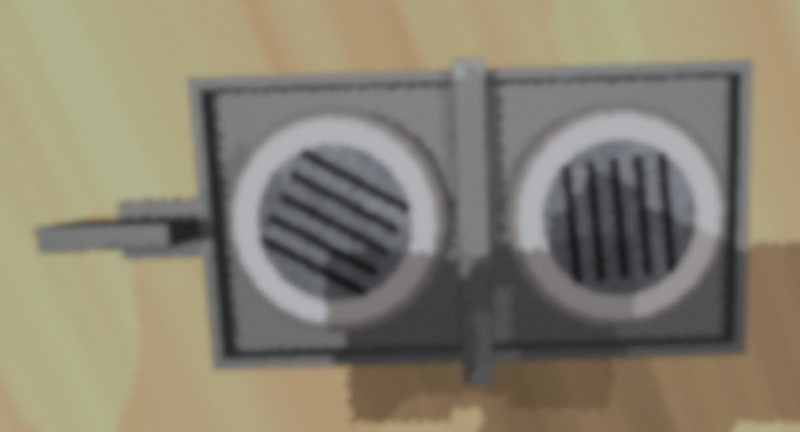

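```bash
python3 - <<'E'
from h import *
delta([.4897,.319,.039],down(-21.1))
E
```

```text
t 3.7833 tcp [0.4726 0.2751 0.2408] dp mm [201.8  47.1  -1.1] turn [-1.23  0.05 -0.  ]
```

{"fn": "carry_out", "kwargs": {"steps": [{"dp":[0.01,0.025,-0.001],"turn":[-0.6,0,0],"hand":60},{"dp":[0.03,0.047,-0.001],"turn":[-1.2,0,0],"hand":60},{"dp":[0.06,0.047,-0.001],"turn":[-1.2,0,0],"hand":50},{"dp":[0.095,0.047,-0.001],"turn":[-1.2,0,0],"hand":50},{"dp":[0.125,0.047,-0.001],"turn":[-1.2,0,0],"hand":50},{"dp":[0.15,0.047,-0.001],"turn":[-1.2,0,0],"hand":50},{"dp":[0.16,0.047,-0.001],"turn":[-1.2,0,0],"hand":50},{"dp":[0.16,0.047,-0.001],"turn":[-1.2,0,0],"hand":50}]}}

```text
time_s: 4.45
ee_pos: [0.4876, 0.3187, 0.0783]
tcp_rot: [0.128, 0.696, -0.13, 0.694]
ft_force: [-0.2, -0.6, -0.4]
gripper_width: 0.0478
```

```bash
python3 - <<'E'
from h import *
s=st()
delta([.4897,.319,.039],down(-21.1))
p=viewer.snapshot("wrist");cv2.imwrite("pics/w3.png",p["frame"])
E
```

```text
4.45 [0.4876 0.3187 0.0783] x [-0.0036 -0.0029 -1.    ] jawyaw -21.03 F [-0.25 -0.62 -0.35] w 0.0478
t 4.45 tcp [0.4876 0.3187 0.0783] dp mm [39.3  1.2  2. ] turn [ 0.07 -0.13  0.23]
```

View pics/w3.png

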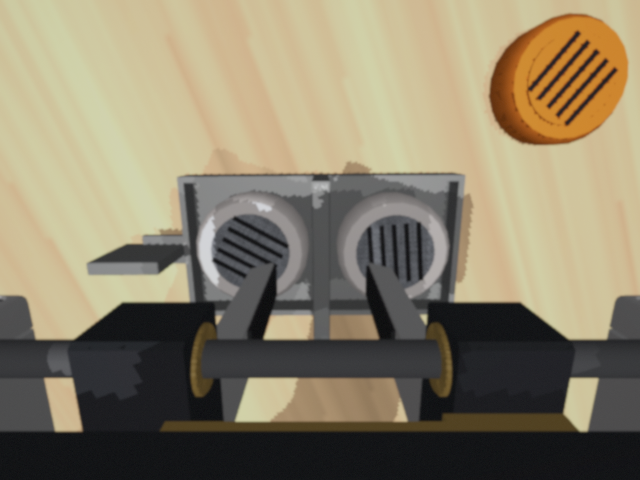

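The bridge, at column 321, is centred between the fingertips at columns 270 and 372. Lowering to grip height and closing.

{"fn": "carry_out", "kwargs": {"steps": [{"dp":[0.015,0.001,0.002],"turn":[0,0,0],"hand":50},{"dp":[0.03,0.001,0.002],"turn":[0,0,0],"hand":50},{"dp":[0.039,0.001,0.002],"turn":[0,0,0],"hand":50},{"dp":[0.039,0.001,0.002],"turn":[0,0,0],"hand":30},{"dp":[0.039,0.001,0.002],"turn":[0,0,0],"hand":10},{"dp":[0.039,0.001,0.002],"turn":[0,0,0],"hand":0},{"dp":[0.039,0.001,0.002],"turn":[0,0,0],"hand":0},{"dp":[0.039,0.001,0.002],"turn":[0,0,0],"hand":0},{"dp":[0.039,0.001,0.002],"turn":[0,0,0],"hand":0}], "squeeze": 35}}

```text
time_s: 5.25
ee_pos: [0.4901, 0.3213, 0.0421]
tcp_rot: [0.129, 0.696, -0.128, 0.695]
ft_force: [-5.7, 1.7, 3.1]
gripper_width: 0.0103
```

```bash
python3 - <<'E'
from h import *
s=st()
E
```

```text
5.25 [0.4901 0.3213 0.0421] x [-7.e-04  9.e-04 -1.e+00] jawyaw -20.98 F [-5.68  1.72  3.07] w 0.0103
```

The fingers hold at 10.3 mm, but 3 mm higher than intended. I'll regrip lower.

{"fn": "carry_out", "kwargs": {"steps": [{"dp":[0,0,0],"turn":[0,0,0],"hand":25},{"dp":[0,0,0],"turn":[0,0,0],"hand":25},{"dp":[0.004,-0.001,0],"turn":[0,0,0],"hand":25},{"dp":[0.004,-0.001,0],"turn":[0,0,0],"hand":25},{"dp":[0.004,-0.001,0],"turn":[0,0,0],"hand":5},{"dp":[0.004,-0.001,0],"turn":[0,0,0],"hand":0},{"dp":[0.004,-0.001,0],"turn":[0,0,0],"hand":0},{"dp":[0.004,-0.001,0],"turn":[0,0,0],"hand":0}], "squeeze": 40}}

```text
time_s: 5.92
ee_pos: [0.4902, 0.3196, 0.0373]
tcp_rot: [0.129, 0.695, -0.129, 0.695]
ft_force: [-0.6, -0.3, -1.7]
gripper_width: 0.0095
```

```bash
python3 - <<'E'
from h import *
s=st()
E
```

```text
5.9167 [0.4902 0.3196 0.0373] x [-6.e-04 -2.e-04 -1.e+00] jawyaw -20.98 F [-0.62 -0.3  -1.7 ] w 0.0095
```

Gripped, with the TCP at 37 mm. Lifting smoothly.

{"fn": "carry_out", "kwargs": {"steps": [{"dp":[-0.002,0,0],"turn":[0,0,0],"hand":0},{"dp":[-0.007,0,0],"turn":[0,0,0],"hand":0},{"dp":[-0.015,0,0],"turn":[0,0,0],"hand":0},{"dp":[-0.027,0,0],"turn":[0,0,0],"hand":0},{"dp":[-0.04,0,0],"turn":[0,0,0],"hand":0},{"dp":[-0.054,0,0],"turn":[0,0,0],"hand":0},{"dp":[-0.066,0,0],"turn":[0,0,0],"hand":0},{"dp":[-0.075,0,0],"turn":[0,0,0],"hand":0},{"dp":[-0.08,0,0],"turn":[0,0,0],"hand":0},{"dp":[-0.08,0,0],"turn":[0,0,0],"hand":0}]}}

```text
time_s: 6.75
ee_pos: [0.4913, 0.32, 0.119]
tcp_rot: [0.129, 0.695, -0.128, 0.696]
ft_force: [0.4, 0.1, -4.6]
gripper_width: 0.0099
```

```bash
python3 - <<'E'
from h import *
s=st();print(s["ft_torque"])
yaw=-78.2;c=np.array([np.cos(np.radians(yaw)),np.sin(np.radians(yaw))])
t=np.array([.514,-.1134])-.115*c;print("place",t)
delta([t[0],t[1],.117],down(yaw))
p=viewer.snapshot("wrist");cv2.imwrite("pics/w4.png",p["frame"])
E
```

```text
6.75 [0.4913 0.32   0.119 ] x [ 0.0021  0.0014 -1.    ] jawyaw -21.0 F [ 0.37  0.06 -4.63] w 0.0099
[ 0.00844956 -0.07989759  0.00348302]
place [ 0.49048295 -0.00083025]
t 6.75 tcp [0.4913 0.32   0.119 ] dp mm [   1.5 -299.8  114.3] turn [ 5.72e+01  2.00e-02 -1.50e-01]
```

View pics/w4.png

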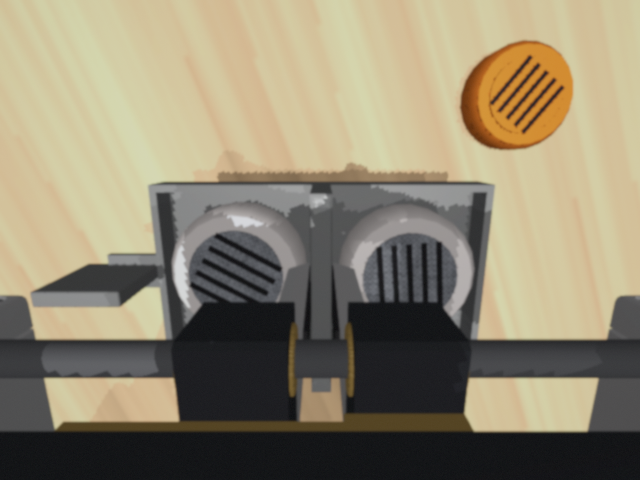

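{"fn": "carry_out", "kwargs": {"steps": [{"dp":[0,-0.003,0.001],"turn":[0.6,0,0],"hand":0},{"dp":[0,-0.01,0.004],"turn":[2,0,0],"hand":0},{"dp":[0,-0.025,0.009],"turn":[4.5,0,0],"hand":0},{"dp":[0,-0.045,0.017],"turn":[8,0,0],"hand":0},{"dp":[0,-0.068,0.026],"turn":[12,0,0],"hand":0},{"dp":[0,-0.092,0.035],"turn":[17,0,0],"hand":0},{"dp":[0,-0.115,0.044],"turn":[22,0,0],"hand":0},{"dp":[0,-0.135,0.052],"turn":[26,0,0],"hand":0},{"dp":[0,-0.15,0.057],"turn":[29,0,0],"hand":0},{"dp":[0,-0.158,0.06],"turn":[31,0,0],"hand":0}]}}

```text
time_s: 7.63
ee_pos: [0.4892, 0.1464, 0.1172]
tcp_rot: [0.311, 0.634, -0.313, 0.634]
ft_force: [0.4, -0.2, -6.1]
gripper_width: 0.0093
```

```bash
python3 - <<'E'
from h import *
s=st()
delta([.4905,-.0008,.117],down(-78.2))
E
```

```text
7.6333 [0.4892 0.1464 0.1172] x [-0.0015 -0.0025 -1.    ] jawyaw -52.44 F [ 0.37 -0.22 -6.08] w 0.0093
t 7.6333 tcp [0.4892 0.1464 0.1172] dp mm [  0.6 -88.7 117.5] turn [25.76  0.09  0.14]
```

{"fn": "carry_out", "kwargs": {"steps": [{"dp":[0,-0.006,0.008],"turn":[2,0,0],"hand":0},{"dp":[0,-0.016,0.021],"turn":[5.5,0,0],"hand":0},{"dp":[0,-0.028,0.037],"turn":[9.5,0,0],"hand":0},{"dp":[0,-0.042,0.055],"turn":[13.5,0,0],"hand":0},{"dp":[0,-0.056,0.074],"turn":[17.5,0,0],"hand":0},{"dp":[0,-0.069,0.091],"turn":[21,0,0],"hand":0},{"dp":[0,-0.079,0.104],"turn":[23.5,0,0],"hand":0},{"dp":[0,-0.086,0.113],"turn":[25.2,0,0],"hand":0},{"dp":[0,-0.089,0.117],"turn":[25.8,0,0],"hand":0},{"dp":[0,-0.089,0.117],"turn":[25.8,0,0],"hand":0}]}}

```text
time_s: 8.47
ee_pos: [0.492, 0.0027, 0.1175]
tcp_rot: [0.445, 0.55, -0.445, 0.55]
ft_force: [-0.0, 0.2, -5.1]
gripper_width: 0.0099
```

{"fn": "carry_out", "kwargs": {"steps": [{"dp":[0,0,0],"turn":[0,0,0],"hand":0},{"dp":[0,0,0],"turn":[0,0,0],"hand":0},{"dp":[0,0,0],"turn":[0,0,0],"hand":0}]}}

```text
time_s: 8.72
ee_pos: [0.4919, 0.005, 0.1175]
tcp_rot: [0.444, 0.551, -0.443, 0.551]
ft_force: [0.3, -0.7, -4.5]
gripper_width: 0.0096
```

```bash
python3 - <<'E'
from h import *
s=st()
delta([.4905,-.0008,.117],down(-78.2))
for n in("wrist","top","scene"):
    p=viewer.snapshot(n);f=p["frame"]
    if n=="top":f=cv2.resize(f[195:345,260:520],None,fx=3,fy=3,interpolation=cv2.INTER_CUBIC)
    if n=="scene":f=cv2.resize(f[150:270,180:440],None,fx=3,fy=3,interpolation=cv2.INTER_CUBIC)
    cv2.imwrite(f"pics/{n}5.png",f)
E
```

```text
8.7167 [0.4919 0.005  0.1175] x [ 1.e-04  8.e-04 -1.e+00] jawyaw -77.66 F [ 0.29 -0.7  -4.54] w 0.0096
t 8.7167 tcp [0.4919 0.005  0.1175] dp mm [ 0.5 -2.6  5.4] turn [ 0.54 -0.04 -0.02]
```

View pics/wrist5.png

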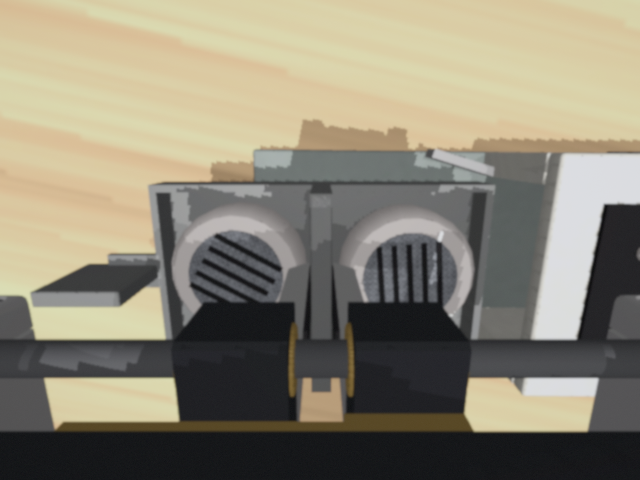

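View pics/top5.png

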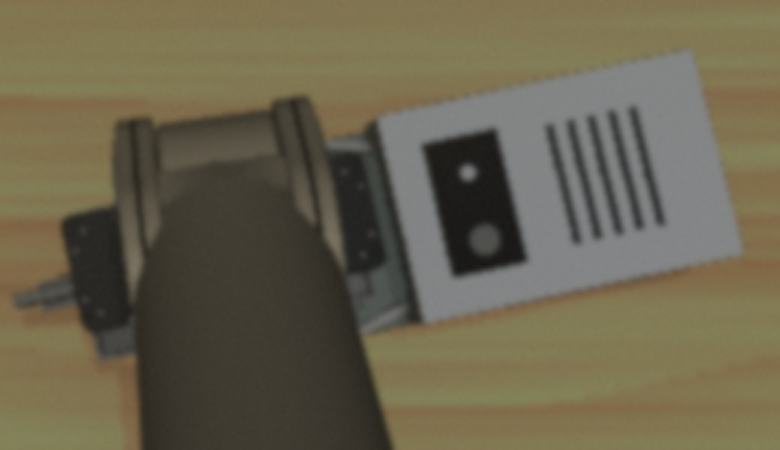

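View pics/scene5.png

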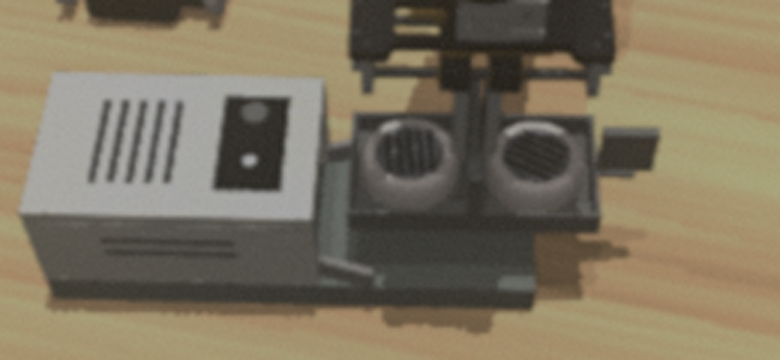

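The tray hangs level over the ledge with its nose toward the opening at top5 (400,230), and both cartridges are seated. I'll check the lateral fit from the wrist view: ledge corner (254,150), roof corner (553,153), guide outer end (430,152).

```bash
python3 - <<'E'
from h import *
s=sensors.observe();p=viewer.snapshot("wrist")
y=np.radians(-78.2);Rz=np.array([[np.cos(y),np.sin(y)],[-np.sin(y),np.cos(y)]]);o=np.array([.514,-.1134])
C=lambda X:(Rz@(np.array(X)[:2]-o)*1000).round(1)
for n,u,v,z,e in[("ledge L corner",254,150,.03,"-170,70"),("ledge edge",420,151,.03,"?,70"),("roof corner",553,153,.117,"0,70"),("roof other",522,393,.117,"0,-70"),("guide tip",428,152,.048,"-43,60"),("tray rimUL",152,185,.1025,""),("tray UR",493,186,.1025,""),("bridge far",320,185,.1425,"")]:
    print(n,C(ray(p,u,v,z,s)),e)
print("tcp",C(s["ee_pos"]))
# network
for n in("top","scene","wrist"):
    p=viewer.snapshot(n)
    for t in("cabinet","cabinet_mouth","tray","tray_fin"):
        print(n,t,[(r["p"],C(r["position"]),r["position"][2]) for r in models.tip_of(p,t)][:1])
E
```

```text
ledge L corner [-169.8   69.6] -170,70
ledge edge [-48.3  69.9] ?,70
roof corner [-6.1 69.8] 0,70
roof other [ -2. -67.] 0,-70
guide tip [-47.6  69.3] -43,60
tray rimUL [-212.8   50.9] 
tray UR [-26.7  51.9] 
bridge far [-121.    55.6] 
tcp [-119.8    2.4]
top cabinet [(0.76, array([-2.4, -2. ]), -0.0001)]
top cabinet_mouth [(0.74, array([-3.8, -0. ]), 0.0294)]
top tray []
top tray_fin []
scene cabinet [(0.82, array([ 0.5, -0.2]), -0.0034)]
scene cabinet_mouth [(0.84, array([ 1.1, -1.6]), 0.0321)]
scene tray [(0.64, array([-117.5,    0.9]), 0.0797)]
scene tray_fin [(0.68, array([-236.8,    0.6]), 0.1366)]
wrist cabinet [(0.57, array([-169.1,    3.6]), 0.0877)]
wrist cabinet_mouth []
wrist tray [(0.82, array([-116.2,   -0. ]), 0.0789)]
wrist tray_fin [(0.88, array([-234.7,    2.8]), 0.1374)]
```

{"fn": "carry_out", "kwargs": {"steps": [{"dp":[0.003,-0.001,0.002],"turn":[0.2,0,0],"hand":0},{"dp":[0.01,-0.002,0.004],"turn":[0.4,0,0],"hand":0},{"dp":[0.019,-0.002,0.004],"turn":[0.4,0,0],"hand":0},{"dp":[0.028,-0.002,0.004],"turn":[0.4,0,0],"hand":0},{"dp":[0.035,-0.002,0.004],"turn":[0.4,0,0],"hand":0},{"dp":[0.04,-0.002,0.004],"turn":[0.4,0,0],"hand":0},{"dp":[0.043,-0.002,0.004],"turn":[0.4,0,0],"hand":0},{"dp":[0.045,-0.002,0.004],"turn":[0.4,0,0],"hand":0},{"dp":[0.045,-0.002,0.004],"turn":[0.4,0,0],"hand":0},{"dp":[0.045,-0.002,0.004],"turn":[0.4,0,0],"hand":0}]}}

```text
time_s: 10.5
ee_pos: [0.4909, -0.0007, 0.0726]
tcp_rot: [0.446, 0.549, -0.446, 0.549]
ft_force: [0.7, 0.3, -5.4]
gripper_width: 0.0097
```

```bash
python3 - <<'E'
from h import *
s=st()
p=viewer.snapshot("wrist");cv2.imwrite("pics/w6.png",p["frame"])
y=np.radians(-78.2);Rz=np.array([[np.cos(y),np.sin(y)],[-np.sin(y),np.cos(y)]]);o=np.array([.514,-.1134])
print(Rz@(s["ee_pos"][:2]-o))
E
```

```text
10.5 [ 0.4909 -0.0007  0.0726] x [ 3.e-04  0.e+00 -1.e+00] jawyaw -78.19 F [ 0.75  0.26 -5.41] w 0.0097
[-0.11503922  0.0004776 ]
```

View pics/w6.png

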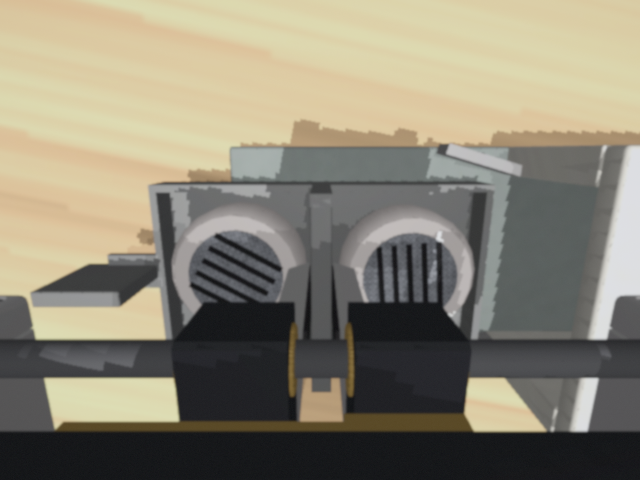

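The tray is square, its far edge running parallel to the ledge edge at row 148, and clear of the guide at (445,152). Lowering the last 5 mm.

{"fn": "carry_out", "kwargs": {"steps": [{"dp":[0.001,0,0],"turn":[0,0,0],"hand":0},{"dp":[0.002,0,0],"turn":[0,0,0],"hand":0},{"dp":[0.003,0,0],"turn":[0,0,0],"hand":0},{"dp":[0.004,0,0],"turn":[0,0,0],"hand":0},{"dp":[0.0045,0,0],"turn":[0,0,0],"hand":0},{"dp":[0.005,0,0],"turn":[0,0,0],"hand":0},{"dp":[0.0055,0,0],"turn":[0,0,0],"hand":0},{"dp":[0.0055,0,0],"turn":[0,0,0],"hand":0},{"dp":[0.0055,0,0],"turn":[0,0,0],"hand":0}]}}

```text
time_s: 11.3
ee_pos: [0.4908, -0.0008, 0.0673]
tcp_rot: [0.446, 0.549, -0.446, 0.549]
ft_force: [-1.6, -0.8, 0.8]
gripper_width: 0.0092
```

It's down (Fz ≈ 0). Releasing and rising straight up.

{"fn": "carry_out", "kwargs": {"steps": [{"dp":[0,0,0],"turn":[0,0,0],"hand":15},{"dp":[0,0,0],"turn":[0,0,0],"hand":35},{"dp":[0,0,0],"turn":[0,0,0],"hand":40},{"dp":[0,0,0],"turn":[0,0,0],"hand":40},{"dp":[-0.01,0,0],"turn":[0,0,0],"hand":40},{"dp":[-0.03,0,0],"turn":[0,0,0],"hand":40},{"dp":[-0.055,0,0],"turn":[0,0,0],"hand":40},{"dp":[-0.075,0,0],"turn":[0,0,0],"hand":40},{"dp":[-0.085,0,0],"turn":[0,0,0],"hand":40},{"dp":[-0.085,0,0],"turn":[0,0,0],"hand":40}]}}

```text
time_s: 12.13
ee_pos: [0.4927, -0.0007, 0.1549]
tcp_rot: [0.447, 0.547, -0.445, 0.55]
ft_force: [0.2, 0.3, 0.2]
gripper_width: 0.0375
```

```bash
python3 - <<'E'
from h import *
s=st()
y=np.radians(-78.2);c=np.array([np.cos(y),np.sin(y)]);o=np.array([.514,-.1134])
t=o+(-.115-.119-.003)*c
print(t); delta([t[0],t[1],.15],down(-78.2+90))
print(s["joint_positions"].round(2))
for j in(11.8,191.8):
    z=np.array([np.cos(np.radians(j)),np.sin(np.radians(j)),0]);x=np.array([0,0,-1.]);r=R.from_matrix(np.c_[x,np.cross(z,x),z]);q=R.from_quat(s["tcp_rot"]);print(np.degrees((q.inv()*r).as_rotvec()))
p=viewer.snapshot("wrist");cv2.imwrite("pics/w7.png",p["frame"])
E
```

```text
12.1333 [ 0.4927 -0.0007  0.1549] x [ 5.6e-03  2.0e-04 -1.0e+00] jawyaw -78.21 F [0.23 0.28 0.21] w 0.0375
[0.46553444 0.11859157]
t 12.1333 tcp [ 0.4927 -0.0007  0.1549] dp mm [   4.8   -2.2 -122.3] turn [89.99 -0.21 -0.29]
[-0.01  0.48 -0.06  2.01  0.05  0.65 -1.47]
[-90.00649723   0.29153515  -0.20966014]
[89.99298214 -0.20965339 -0.29152575]
```

View pics/w7.png

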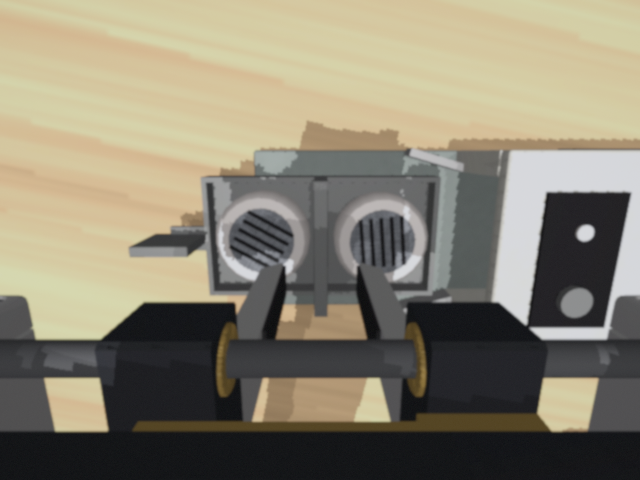

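Tray set down square, cartridges in place at (262,238) and (382,240), gripper clear. Next I move behind it and turn 90° for the fin.

{"fn": "carry_out", "kwargs": {"steps": [{"dp":[0,0,-0.008],"turn":[-4,0,0],"hand":50},{"dp":[0,0,-0.022],"turn":[-10,0,0],"hand":50},{"dp":[0,-0.001,-0.04],"turn":[-17,0,0],"hand":50},{"dp":[0,-0.001,-0.06],"turn":[-24,0,0],"hand":50},{"dp":[0,-0.002,-0.08],"turn":[-31,0,0],"hand":50},{"dp":[0,-0.002,-0.1],"turn":[-38,0,0],"hand":50},{"dp":[0,-0.002,-0.115],"turn":[-45,0,0],"hand":50},{"dp":[0,-0.002,-0.12],"turn":[-52,0,0],"hand":50},{"dp":[0,-0.002,-0.122],"turn":[-59,0,0],"hand":50},{"dp":[0,-0.002,-0.122],"turn":[-65,0,0],"hand":50}]}}

```text
time_s: 13.02
ee_pos: [0.4629, 0.1191, 0.1512]
tcp_rot: [0.078, 0.703, -0.078, 0.702]
ft_force: [0.2, -0.0, -0.1]
gripper_width: 0.047
```

```bash
python3 - <<'E'
from h import *
s=st()
delta([.4655,.1186,.15],down(11.8))
E
```

```text
13.0167 [0.4629 0.1191 0.1512] x [-1.8e-03  2.0e-04 -1.0e+00] jawyaw -12.75 F [ 0.16 -0.04 -0.11] w 0.047
t 13.0167 tcp [0.4629 0.1191 0.1512] dp mm [1.2 0.1 2.7] turn [-2.455e+01 -1.000e-01 -1.000e-02]
```

{"fn": "carry_out", "kwargs": {"steps": [{"dp":[0,0,0.001],"turn":[-7,0,0],"hand":50},{"dp":[0,0,0.002],"turn":[-14,0,0],"hand":50},{"dp":[0,0,0.002],"turn":[-20,0,0],"hand":50},{"dp":[0,0,0.002],"turn":[-24,0,0],"hand":50},{"dp":[0,0,0.002],"turn":[-24.6,0,0],"hand":50},{"dp":[0,0,0.002],"turn":[-24.6,0,0],"hand":50},{"dp":[0,0,0.002],"turn":[-24.6,0,0],"hand":50}]}}

```text
time_s: 13.6
ee_pos: [0.4654, 0.1176, 0.1515]
tcp_rot: [-0.07, 0.704, 0.07, 0.703]
ft_force: [-0.4, 0.2, 0.1]
gripper_width: 0.0471
```

```bash
cat >> h.py <<'E'
_y=np.radians(-78.2);_R=np.array([[np.cos(_y),np.sin(_y)],[-np.sin(_y),np.cos(_y)]]);_o=np.array([.514,-.1134])
C=lambda X:(_R@(np.array(X)[:2]-_o)*1000).round(1)
E
python3 - <<'E'
from h import *
s=st();print(C(s["ee_pos"]))
for n in("wrist","scene","top"):
    p=viewer.snapshot(n);f=p["frame"]
    if n=="scene":f=cv2.resize(f[150:270,180:440],None,fx=3,fy=3,interpolation=cv2.INTER_CUBIC)
    cv2.imwrite(f"pics/{n}8.png",f)
    for t in("tray","tray_fin","cart_a"):
        print(n,t,[(r["p"],C(r["position"]),r["position"][2]) for r in models.tip_of(p,t)][:3])
E
```

```text
13.6 [0.4654 0.1176 0.1515] x [-1.e-03 -1.e-04 -1.e+00] jawyaw 11.3 F [-0.41  0.19  0.13] w 0.0471
[-236.1   -0.3]
wrist tray []
wrist tray_fin [(0.6, array([-2.308e+02,  2.000e-01]), 0.0872)]
wrist cart_a [(0.9, array([-165.5,   -0.3]), 0.0371), (0.66, array([-68.2,  -0.6]), 0.03)]
scene tray [(0.98, array([-114.1,   -1.3]), 0.0314), (0.29, array([-231.7,   -3.2]), 0.0881)]
scene tray_fin [(0.61, array([-236.5,   -1.4]), 0.0878)]
scene cart_a [(0.79, array([-436.1,  252.1]), 0.0005), (0.62, array([-69.1,  -2.9]), 0.0341), (0.62, array([-164. ,   -0.4]), 0.0338)]
top tray []
top tray_fin [(0.97, array([-234.3,   -4.8]), 0.0845), (0.16, array([ 0.1, -1.9]), 0.0009)]
top cart_a [(0.88, array([-64. ,   2.1]), 0.0321), (0.71, array([-436.3,  249.2]), -0.0002), (0.6, array([-163.8,    2.6]), 0.0334)]
```

View pics/wrist8.png

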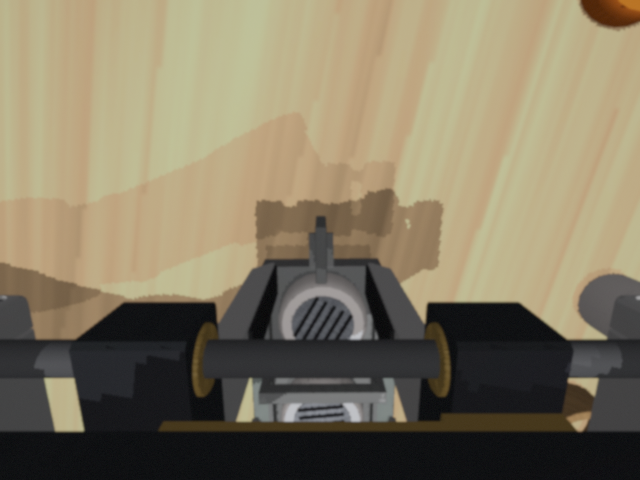

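View pics/scene8.png

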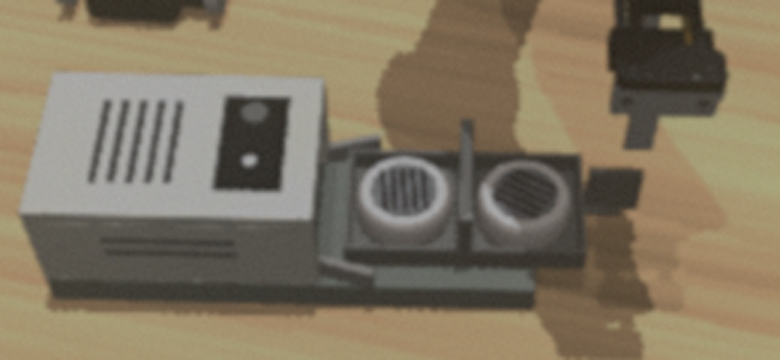

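The fin at column 320 sits midway between the fingers, and the tray lies square on the ledge between the guides. Going down to grip it.

{"fn": "carry_out", "kwargs": {"steps": [{"dp":[0.012,-0.001,0],"turn":[-0.3,0,0],"hand":50},{"dp":[0.03,-0.002,0],"turn":[-0.5,0,0],"hand":50},{"dp":[0.05,-0.002,0],"turn":[-0.5,0,0],"hand":50},{"dp":[0.068,-0.002,0],"turn":[-0.5,0,0],"hand":50},{"dp":[0.08,-0.002,0],"turn":[-0.5,0,0],"hand":50},{"dp":[0.084,-0.002,0],"turn":[-0.5,0,0],"hand":50},{"dp":[0.084,-0.002,0],"turn":[-0.5,0,0],"hand":50},{"dp":[0.084,-0.002,0],"turn":[-0.5,0,0],"hand":50}]}}

```text
time_s: 14.87
ee_pos: [0.4664, 0.1161, 0.0683]
tcp_rot: [-0.073, 0.703, 0.073, 0.703]
ft_force: [-0.1, 0.9, -0.2]
gripper_width: 0.0467
```

```bash
python3 - <<'E'
from h import *
s=st();print(C(s["ee_pos"]))
p=viewer.snapshot("wrist");cv2.imwrite("pics/w9.png",p["frame"])
E
```

```text
14.8667 [0.4664 0.1161 0.0683] x [ 3.e-04  2.e-04 -1.e+00] jawyaw 11.92 F [-0.09  0.86 -0.18] w 0.0467
[-234.4    0.4]
```

View pics/w9.png

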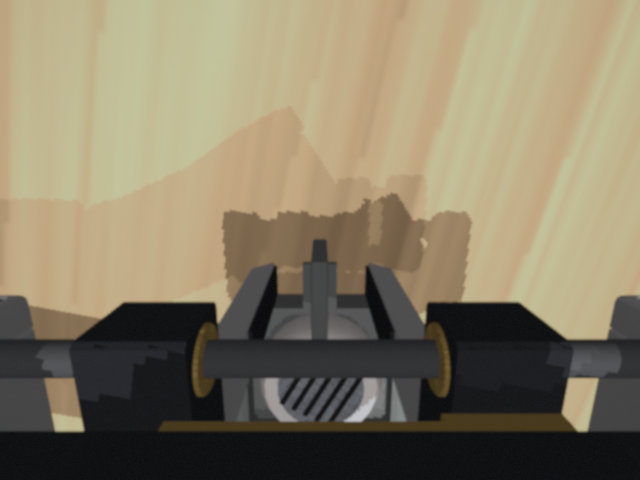

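The fin (320,290) is centred between the fingers. Closing with moderate force.

{"fn": "carry_out", "kwargs": {"steps": [{"dp":[0,0,0],"turn":[0,0,0],"hand":25},{"dp":[0,0,0],"turn":[0,0,0],"hand":15},{"dp":[0,0,0],"turn":[0,0,0],"hand":10},{"dp":[0,0,0],"turn":[0,0,0],"hand":5},{"dp":[0,0,0],"turn":[0,0,0],"hand":0},{"dp":[0,0,0],"turn":[0,0,0],"hand":0},{"dp":[0,0,0],"turn":[0,0,0],"hand":0}], "squeeze": 18}}

```text
time_s: 15.5
ee_pos: [0.4661, 0.1158, 0.0681]
tcp_rot: [-0.073, 0.703, 0.073, 0.703]
ft_force: [-0.0, 0.2, 0.8]
gripper_width: 0.0079
```

```bash
python3 - <<'E'
from h import *
s=st();print(C(s["ee_pos"]))
E
```

```text
15.5 [0.4661 0.1158 0.0681] x [-0. -0. -1.] jawyaw 11.89 F [-0.01  0.19  0.82] w 0.0079
[-234.2    0. ]
```

{"fn": "carry_out", "kwargs": {"steps": [{"dp":[0,-0.002,0],"turn":[0,0,0],"hand":0},{"dp":[0,-0.006,0],"turn":[0,0,0],"hand":0},{"dp":[0,-0.011,0],"turn":[0,0,0],"hand":0},{"dp":[0,-0.017,0],"turn":[0,0,0],"hand":0},{"dp":[0,-0.023,0],"turn":[0,0,0],"hand":0},{"dp":[0,-0.029,0],"turn":[0,0,0],"hand":0},{"dp":[0,-0.034,0],"turn":[0,0,0],"hand":0},{"dp":[0,-0.038,0],"turn":[0,0,0],"hand":0},{"dp":[0,-0.04,0],"turn":[0,0,0],"hand":0}]}}

```text
time_s: 16.25
ee_pos: [0.4747, 0.076, 0.0681]
tcp_rot: [-0.073, 0.703, 0.073, 0.703]
ft_force: [-0.6, 3.7, 1.7]
gripper_width: 0.0077
```

```bash
python3 - <<'E'
from h import *
s=st();print(C(s["ee_pos"]),s["ft_torque"].round(2))
p=viewer.snapshot("scene");f=cv2.resize(p["frame"][150:270,180:440],None,fx=3,fy=3,interpolation=cv2.INTER_CUBIC);cv2.imwrite("pics/s10.png",f)
E
```

```text
16.25 [0.4747 0.076  0.0681] x [ 3.e-04  1.e-04 -1.e+00] jawyaw 11.85 F [-0.6   3.66  1.73] w 0.0077
[-193.5    0.3] [0.89 0.07 0.01]
```

View pics/s10.png

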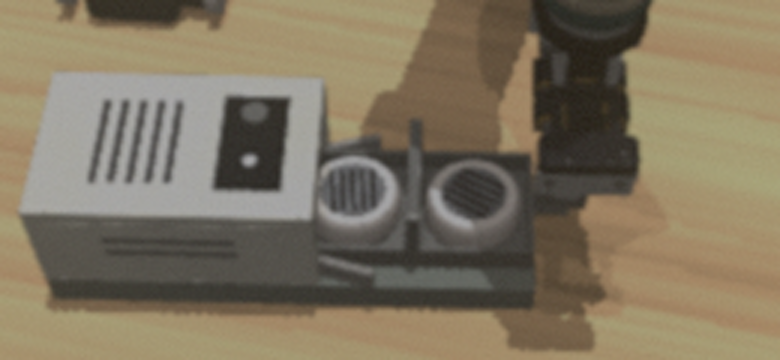

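The nose (320,200) has entered the opening cleanly, with sliding force about 3.7 N. Continuing.

{"fn": "carry_out", "kwargs": {"steps": [{"dp":[0,-0.004,0],"turn":[0,0,0],"hand":0},{"dp":[0,-0.011,0],"turn":[0,0,0],"hand":0},{"dp":[0,-0.021,0],"turn":[0,0,0],"hand":0},{"dp":[0,-0.033,0],"turn":[0,0,0],"hand":0},{"dp":[0,-0.046,0],"turn":[0,0,0],"hand":0},{"dp":[0,-0.059,0],"turn":[0,0,0],"hand":0},{"dp":[0,-0.072,0],"turn":[0,0,0],"hand":0},{"dp":[0,-0.083,0],"turn":[0,0,0],"hand":0},{"dp":[0,-0.091,0],"turn":[0,0,0],"hand":0},{"dp":[0,-0.095,0],"turn":[0,0,0],"hand":0}]}}

```text
time_s: 17.13
ee_pos: [0.4942, -0.0175, 0.0681]
tcp_rot: [-0.073, 0.703, 0.073, 0.703]
ft_force: [-0.7, 5.7, 4.4]
gripper_width: 0.0075
```

```bash
python3 - <<'E'
from h import *
s=st();print(C(s["ee_pos"]),s["ft_torque"].round(2))
E
```

```text
17.1333 [ 0.4942 -0.0175  0.0681] x [ 1.e-04 -1.e-04 -1.e+00] jawyaw 11.82 F [-0.66  5.71  4.4 ] w 0.0075
[-97.9   0.2] [1.23 0.21 0.02]
```

{"fn": "carry_out", "kwargs": {"steps": [{"dp":[-0.0003,-0.003,0],"turn":[0,0,0],"hand":0},{"dp":[-0.0005,-0.007,0],"turn":[0,0,0],"hand":0},{"dp":[-0.0005,-0.012,0],"turn":[0,0,0],"hand":0},{"dp":[-0.0005,-0.017,0],"turn":[0,0,0],"hand":0},{"dp":[-0.0005,-0.022,0],"turn":[0,0,0],"hand":0},{"dp":[-0.0005,-0.027,0],"turn":[0,0,0],"hand":0},{"dp":[-0.0005,-0.031,0],"turn":[0,0,0],"hand":0},{"dp":[-0.0005,-0.034,0],"turn":[0,0,0],"hand":0},{"dp":[-0.0005,-0.036,0],"turn":[0,0,0],"hand":0}]}}

```text
time_s: 17.88
ee_pos: [0.5014, -0.0521, 0.0684]
tcp_rot: [-0.073, 0.703, 0.073, 0.703]
ft_force: [-0.2, 1.7, -1.9]
gripper_width: 0.0078
```

```bash
python3 - <<'E'
from h import *
s=st();print(C(s["ee_pos"]),s["ft_torque"].round(2))
E
```

```text
17.8833 [ 0.5014 -0.0521  0.0684] x [-3.e-04 -2.e-04 -1.e+00] jawyaw 11.87 F [-0.17  1.69 -1.95] w 0.0078
[-62.6   0.2] [ 0.42 -0.05 -0.05]
```

Nose is about 152 mm in. From here it's 1 mm per row, watching the force.

{"fn": "carry_out", "kwargs": {"steps": [{"dp":[0,-0.001,0],"turn":[0,0,0],"hand":0},{"dp":[0,-0.002,0],"turn":[0,0,0],"hand":0},{"dp":[0,-0.003,0],"turn":[0,0,0],"hand":0},{"dp":[0,-0.004,0],"turn":[0,0,0],"hand":0},{"dp":[0,-0.005,0],"turn":[0,0,0],"hand":0},{"dp":[0,-0.006,0],"turn":[0,0,0],"hand":0},{"dp":[0,-0.007,0],"turn":[0,0,0],"hand":0},{"dp":[0,-0.008,0],"turn":[0,0,0],"hand":0},{"dp":[0,-0.009,0],"turn":[0,0,0],"hand":0},{"dp":[0,-0.01,0],"turn":[0,0,0],"hand":0}]}}

```text
time_s: 18.72
ee_pos: [0.5036, -0.0614, 0.0685]
tcp_rot: [-0.073, 0.703, 0.073, 0.703]
ft_force: [-0.2, 1.1, -2.6]
gripper_width: 0.0077
```

{"fn": "carry_out", "kwargs": {"steps": [{"dp":[0,-0.001,0],"turn":[0,0,0],"hand":0},{"dp":[0,-0.002,0],"turn":[0,0,0],"hand":0},{"dp":[0,-0.003,0],"turn":[0,0,0],"hand":0},{"dp":[0,-0.004,0],"turn":[0,0,0],"hand":0}]}}

```text
time_s: 19.05
ee_pos: [0.5043, -0.0653, 0.0685]
tcp_rot: [-0.073, 0.703, 0.073, 0.703]
ft_force: [-0.2, 1.7, -2.6]
gripper_width: 0.0079
```

{"fn": "carry_out", "kwargs": {"steps": [{"dp":[0,-0.001,0],"turn":[0,0,0],"hand":0},{"dp":[0,-0.002,0],"turn":[0,0,0],"hand":0},{"dp":[0,-0.003,0],"turn":[0,0,0],"hand":0}]}}

```text
time_s: 19.3
ee_pos: [0.505, -0.0682, 0.0685]
tcp_rot: [-0.073, 0.703, 0.073, 0.703]
ft_force: [0.4, 2.3, -3.2]
gripper_width: 0.0079
```

```bash
python3 - <<'E'
from h import *
s=st();print(C(s["ee_pos"]),s["ft_torque"].round(2))
E
```

```text
19.3 [ 0.505  -0.0682  0.0685] x [ 0.  0. -1.] jawyaw 11.91 F [ 0.35  2.35 -3.23] w 0.0079
[-46.1   0.4] [0.41 0.   0.01]
```

{"fn": "carry_out", "kwargs": {"steps": [{"dp":[0,-0.001,0],"turn":[0,0,0],"hand":0},{"dp":[0,-0.002,0],"turn":[0,0,0],"hand":0},{"dp":[0,-0.003,0],"turn":[0,0,0],"hand":0}]}}

```text
time_s: 19.55
ee_pos: [0.5056, -0.0711, 0.0685]
tcp_rot: [-0.073, 0.703, 0.073, 0.703]
ft_force: [0.2, 1.7, -3.3]
gripper_width: 0.0079
```

{"fn": "carry_out", "kwargs": {"steps": [{"dp":[0,-0.001,0],"turn":[0,0,0],"hand":0},{"dp":[0,-0.002,0],"turn":[0,0,0],"hand":0},{"dp":[0,-0.003,0],"turn":[0,0,0],"hand":0}]}}

```text
time_s: 19.8
ee_pos: [0.5062, -0.074, 0.0685]
tcp_rot: [-0.073, 0.703, 0.073, 0.703]
ft_force: [-0.4, 2.1, -1.9]
gripper_width: 0.0078
```

{"fn": "carry_out", "kwargs": {"steps": [{"dp":[0,-0.001,0],"turn":[0,0,0],"hand":0},{"dp":[0,-0.002,0],"turn":[0,0,0],"hand":0}]}}

```text
time_s: 19.97
ee_pos: [0.5066, -0.0759, 0.0685]
tcp_rot: [-0.073, 0.703, 0.073, 0.703]
ft_force: [-0.8, 1.4, -2.4]
gripper_width: 0.0079
```

{"fn": "carry_out", "kwargs": {"steps": [{"dp":[0,-0.001,0],"turn":[0,0,0],"hand":0},{"dp":[0,-0.002,0],"turn":[0,0,0],"hand":0}]}}

```text
time_s: 20.13
ee_pos: [0.507, -0.0777, 0.0685]
tcp_rot: [-0.073, 0.703, 0.074, 0.703]
ft_force: [-0.9, 4.9, -1.2]
gripper_width: 0.0079
```

{"fn": "carry_out", "kwargs": {"steps": [{"dp":[0,-0.0005,0],"turn":[0,0,0],"hand":0},{"dp":[0,-0.0005,0],"turn":[0,0,0],"hand":0}]}}

```text
time_s: 20.3
ee_pos: [0.5071, -0.0777, 0.0685]
tcp_rot: [-0.073, 0.703, 0.074, 0.703]
ft_force: [-0.5, 4.4, -1.1]
gripper_width: 0.0078
```

{"fn": "carry_out", "kwargs": {"steps": [{"dp":[0,-0.0005,0],"turn":[0,0,0],"hand":0},{"dp":[0,-0.0005,0],"turn":[0,0,0],"hand":0}]}}

```text
time_s: 20.47
ee_pos: [0.5072, -0.0777, 0.0685]
tcp_rot: [-0.073, 0.703, 0.074, 0.703]
ft_force: [-0.9, 5.7, -1.9]
gripper_width: 0.0077
```

```bash
python3 - <<'E'
from h import *
s=st();print(C(s["ee_pos"]),s["ft_torque"].round(2))
E
```

```text
20.4667 [ 0.5072 -0.0777  0.0685] x [ 0.      0.0014 -1.    ] jawyaw 11.95 F [-0.87  5.72 -1.92] w 0.0077
[-36.4   0.6] [ 1.22  0.14 -0.07]
```

The TCP has stopped at y = -0.0777 while the command goes on. I'll press a little more to confirm it's a hard stop.

{"fn": "carry_out", "kwargs": {"steps": [{"dp":[0,-0.0005,0],"turn":[0,0,0],"hand":0},{"dp":[0,-0.001,0],"turn":[0,0,0],"hand":0},{"dp":[0,-0.001,0],"turn":[0,0,0],"hand":0}], "squeeze": 25}}

```text
time_s: 20.72
ee_pos: [0.5073, -0.0777, 0.0686]
tcp_rot: [-0.073, 0.703, 0.075, 0.703]
ft_force: [-1.9, 7.7, 0.2]
gripper_width: 0.0075
```

{"fn": "carry_out", "kwargs": {"steps": [{"dp":[0,-0.001,0],"turn":[0,0,0],"hand":0},{"dp":[0,-0.001,0],"turn":[0,0,0],"hand":0}]}}

```text
time_s: 20.88
ee_pos: [0.5074, -0.0777, 0.0686]
tcp_rot: [-0.073, 0.703, 0.075, 0.703]
ft_force: [-2.9, 9.4, 0.3]
gripper_width: 0.008
```

```bash
python3 - <<'E'
from h import *
s=st();print(C(s["ee_pos"]),s["ft_torque"].round(2))
p=viewer.snapshot("scene");f=cv2.resize(p["frame"][150:270,180:440],None,fx=3,fy=3,interpolation=cv2.INTER_CUBIC);cv2.imwrite("pics/s11.png",f)
E
```

```text
20.8833 [ 0.5074 -0.0777  0.0686] x [-2.0e-04  3.6e-03 -1.0e+00] jawyaw 12.01 F [-2.85  9.38  0.33] w 0.008
[-36.3   0.8] [ 2.08  0.43 -0.1 ]
```

View pics/s11.png

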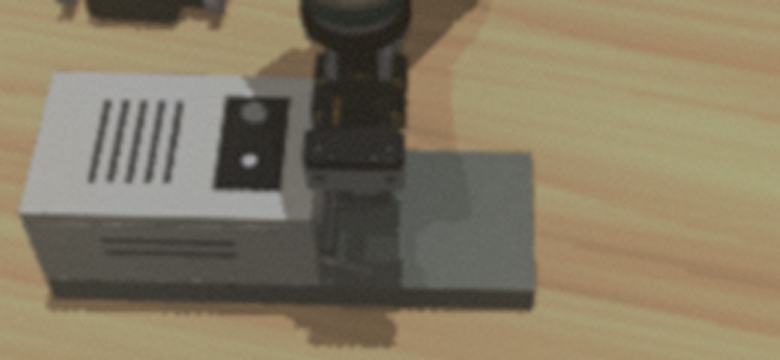

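It's a hard stop: force rose from 5 to 9.4 N with no motion at all, lateral force is about 1 N, and the nose is about 178 mm deep, within 166–184. I'll ease off the pressing command, then open and lift straight up.

{"fn": "carry_out", "kwargs": {"steps": [{"dp":[0,0.001,0],"turn":[0,0,0],"hand":0},{"dp":[0,0.002,0],"turn":[0,0,0],"hand":0},{"dp":[0,0.002,0],"turn":[0,0,0],"hand":0}]}}

```text
time_s: 21.18
ee_pos: [0.5072, -0.0777, 0.0686]
tcp_rot: [-0.073, 0.703, 0.074, 0.703]
ft_force: [-1.3, 4.9, -0.6]
gripper_width: 0.0078
```

{"fn": "carry_out", "kwargs": {"steps": [{"dp":[0,0,0],"turn":[0,0,0],"hand":20},{"dp":[0,0,0],"turn":[0,0,0],"hand":35},{"dp":[0,0,0],"turn":[0,0,0],"hand":50},{"dp":[0,0,0],"turn":[0,0,0],"hand":50},{"dp":[0,0,0],"turn":[0,0,0],"hand":50}]}}

```text
time_s: 21.6
ee_pos: [0.5074, -0.0796, 0.0686]
tcp_rot: [-0.073, 0.703, 0.073, 0.703]
ft_force: [0.3, -0.1, -0.5]
gripper_width: 0.0382
```

```bash
python3 - <<'E'
from h import *
s=st();print(C(s["ee_pos"]))
p=viewer.snapshot("wrist");cv2.imwrite("pics/w12.png",p["frame"])
E
```

```text
21.6 [ 0.5074 -0.0796  0.0686] x [ 4.e-04 -8.e-04 -1.e+00] jawyaw 11.87 F [ 0.27 -0.1  -0.47] w 0.0382
[-34.4   0.5]
```

View pics/w12.png

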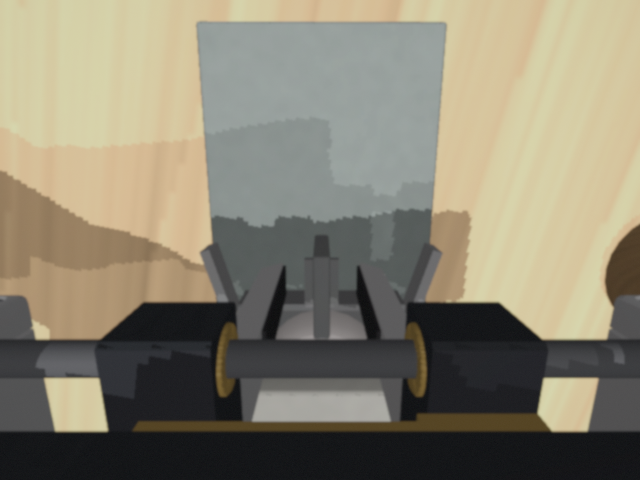

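The fingers are open on both sides of the fin (321,290). Rising and backing away.

{"fn": "carry_out", "kwargs": {"steps": [{"dp":[-0.005,0.001,0],"turn":[0,0,0],"hand":50},{"dp":[-0.02,0.001,0],"turn":[0,0,0],"hand":50},{"dp":[-0.045,0.002,0],"turn":[0,0,0],"hand":50},{"dp":[-0.075,0.01,0],"turn":[0,0,0],"hand":50},{"dp":[-0.105,0.03,0],"turn":[0,0,0],"hand":50},{"dp":[-0.13,0.06,0],"turn":[0,0,0],"hand":50},{"dp":[-0.14,0.09,0],"turn":[0,0,0],"hand":50},{"dp":[-0.14,0.12,0],"turn":[0,0,0],"hand":50},{"dp":[-0.14,0.135,0],"turn":[0,0,0],"hand":50},{"dp":[-0.14,0.14,0],"turn":[0,0,0],"hand":50}]}}

```text
time_s: 22.48
ee_pos: [0.4778, 0.0613, 0.2095]
tcp_rot: [-0.075, 0.703, 0.075, 0.704]
ft_force: [-0.7, -0.8, 0.5]
gripper_width: 0.0467
```

{"fn": "carry_out", "kwargs": {"steps": [{"dp":[0,0,0],"turn":[0,0,0],"hand":50},{"dp":[0,0,0],"turn":[0,0,0],"hand":50},{"dp":[0,0,0],"turn":[0,0,0],"hand":50}]}}

```text
time_s: 22.73
ee_pos: [0.4785, 0.0564, 0.2082]
tcp_rot: [-0.073, 0.704, 0.072, 0.703]
ft_force: [0.1, -0.3, 0.7]
gripper_width: 0.0471
```

```bash
python3 - <<'E'
from h import *
s=st()
for n in("wrist","scene"):
    p=viewer.snapshot(n);f=p["frame"]
    for t in("tray","tray_fin","jar","tape","mask"):
        print(n,t,[(r["p"],C(r["position"]),np.round(r["position"],3)) for r in models.tip_of(p,t)][:2])
    if n=="scene":f=cv2.resize(f[150:270,180:440],None,fx=3,fy=3,interpolation=cv2.INTER_CUBIC)
    cv2.imwrite(f"pics/{n}13.png",f)
E
```

```text
22.7333 [0.4785 0.0564 0.2082] x [-6.e-04 -9.e-04 -1.e+00] jawyaw 11.77 F [ 0.1  -0.3   0.67] w 0.0471
wrist tray []
wrist tray_fin [(0.86, array([-36.7,   1.9]), array([ 0.508, -0.077,  0.085]))]
wrist jar [(0.92, array([-147.8,  286.3]), array([ 0.764,  0.09 , -0.004]))]
wrist tape []
wrist mask []
scene tray []
scene tray_fin [(0.78, array([-37.1,  -0.3]), array([ 0.506, -0.077,  0.089]))]
scene jar [(0.91, array([-154.9,  284.5]), array([0.761, 0.096, 0.   ]))]
scene tape [(0.86, array([-20.3, 254.1]), array([ 0.759, -0.042,  0.003]))]
scene mask [(0.79, array([ 195.1, -271.4]), array([ 0.288, -0.36 ,  0.002]))]
```

View pics/wrist13.png

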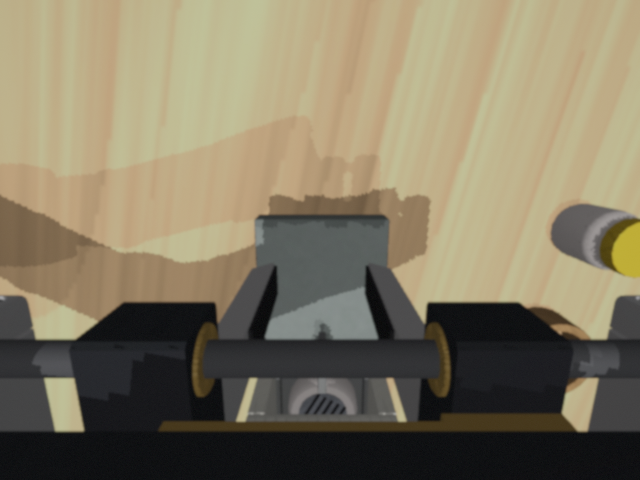

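View pics/scene13.png

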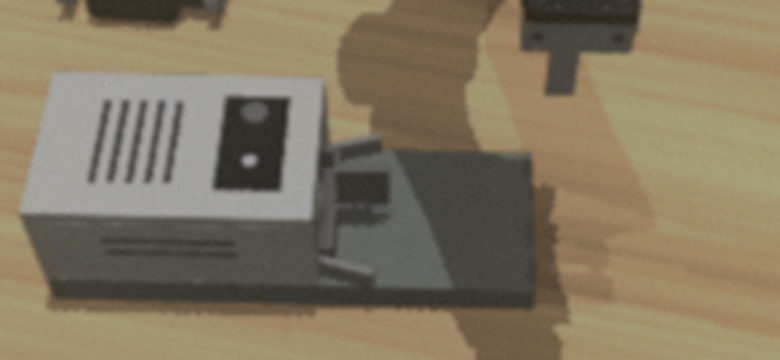

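```bash
python3 - <<'E'
from workcell import workorder
print(workorder.sign_off())
E
```

```text
the job is handed in; nothing more can be done
None
```

The tray is in the drying cabinet, pushed up against the rear stop and released. I handed the job in at about 23 s of the 64 s.

- **Carry and set down:** I lifted the tray level by its bridge handle and set it down square on the ledge, with its nose about 20 mm outside the opening. After letting go, a picture showed both cartridges in their places.
- **Slide in:** I gripped the fin and pushed gently, with force on the tool under 8 N. Over the last stretch I went at 1 mm or less per step, until the tray stopped moving. Pressing a little more raised the force from 5 to 9.4 N with no movement. The nose was then about 178 mm deep, within the 166–184 mm range for the hard stop. I eased off, opened the fingers and backed away.
- **Last checks:** Two cameras put the fin point at 36.7 and 37.1 mm outside the opening, against 36.3 mm while I was pressing, so the tray did not spring back. The gripper was clear of everything. The wrist camera still showed the rear cartridge seated; the nose cartridge is hidden inside the cabinet. The scene camera found the jar, tape and mask, and I made no contact with them or the orange look-alike.
- **Not confirmed or out of line:**
  - I did not read the plunger directly; "home" rests on the force and the depth.
  - The networks no longer detected the tray as a whole once it was inside the cabinet.
  - My first grip on the handle was about 3 mm high, so I redid it before lifting.
  - One move call was refused because of a missing field, before anything moved.

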